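Tare the scale with an empty parts tray

ROBOT

A 7-joint arm with a two-finger parallel gripper is mounted at the origin on the work surface. World frame = base frame: x ahead of the robot, y to its left, z up, the work surface at z = 0. Lengths are in m, angles in rad, forces in N, time in s.
With the tool pointing down it reaches from about 0.425 to 0.925 m from the base axis. Payload 6.8 kg.
Tool frame: the origin (TCP) lies at the very end of the fingers, on their centre line; the grasp point (between the pads) lies 19 mm behind it; z points along the fingers, y is the line along which they close (so a half turn about z gives the same grasp; the last joint's range is limited). The gripper opens to 88 mm and grips with 3 to 60 N. Pads are 20 mm wide; open, the fingers measure 115 mm over their backs; the gripper's body (75 mm by 178 mm) begins 61 mm behind the grasp point.
Start: joints at [-1.352, 0.477, 0.022, 1.555, -0.011, 1.109, -0.083], TCP at [0.217, 0.639, 0.223] pointing down, gripper open.
Joint ranges: [-2.96, 2.96], [-0.34, 2.1], [-1.41, 1.46], [0.24, 2.44], [-1.37, 4.51], [0.17, 1.92], [-2.96, 2.96]. Speed limits (rad/s): [2.39, 2.39, 3.14, 3.14, 3.14, 3.14, 3.14].

INTERFACE

Orientations are given as [roll, pitch, yaw] about the fixed x, y, z axes, in that order (R = Rz(yaw) Ry(pitch) Rx(roll)).
In Python, from plant import env gives the robot as it stands.
- The arm moves only by the tool play_rows, never from a script. Its argument "deltas" is a list that holds one entry, the list of rows, each a list of 7 numbers: the shift along the world's x, y, z scaled (see below), then the turn, a rotation vector about the world's x, y, z scaled (see below), then the opening, from 0 (shut) to 1 (fully open). A call has 1 to 10 rows; each row shifts and turns the commanded pose from where the row before left it; what a row does not reach is not made up. The controller multiplies each number of a shift by 200 mm and each number of a turn by 2 pi rad. A row lasts 1/10 s, in which the tool goes at most 50 mm and 8.59 degrees, less where a joint would pass 70% of its speed; a pose out of reach is approached as far as the arm can. A call with a number of a shift or a turn outside -1 to 1 is refused whole. A call with a gripper value outside its range is refused whole. The fingers move at their own pace and stop on an object; "force" is the grip in N (left out, the last holds). Time passes only in rows, so rows that do not move let the fingers close. It gives the time, the measured TCP pose, the force, the opening and the grip force at its end, in the units of the state.
- env.get_state(): the state, without advancing time (a new reading comes with each control period).
- env.get_image(name): name is "scene" or "top" or "wrist"; returns the picture (384x512x3 uint8, blue, green, red); there is no depth.
- env.camera_info(name): a dict with "fx", "fy", "cx", "cy" (pixels), "origin" and "attitude" of the camera in the world; the wrist camera has in their place "tool_from_camera" (4x4, takes a point from camera to tool coordinates, whose origin is the TCP and whose axes are the flange's). Camera axes: x right, y down, z forward; pixel columns grow to the right and rows downward; lengths in m; the calibration is good to about 2 mm. A picture is of the moment at which its call begins: read the wrist's pose just before it. camera_info takes no time and is no camera call.
- env.hand_in(): hands the job in; it is judged then, once.
The state is a dict: "t": time; "joint_positions": joint angles; "qd": joint speeds; "joint_torque": joint torques, N m; "ee_pos": TCP position; "ee_rot": TCP orientation; "contact_force": force on the tool from outside, world axes, zero at the start; "moment": the same for the moment, N m; "opening": finger opening in m; "finger_force": force on a finger pad.
Only numpy, scipy, OpenCV 4.12 (cv2) and the standard library are available. Lean on these libraries where they do the work, as an engineer would, in place of code of your own. Each camera call takes 0.05 s, during which the arm holds its last target. There are 200 camera calls.

TASK

Lift only the top tray off the pile of blue nested trays and set it gently on the middle of the steel pan of the scale, lengthwise along the pan, without pushing the scale into overload. Then, with the tray standing there alone, turn the scale's round bezel until its orange zero mark points at the needle. Leave the other trays and everything else on the bench where they are.

Things in the scene. Friction and masses are not known exactly. Their poses are not given: they have to be found in the camera images.
- blue_top: Open tapered plastic tray, blue, 0.15 to 0.28 kg, top of the blue pile of three; 150 (its x) x 62 (y) x 40 high. Origin: centre of its underside; rim top at z = 40. Its upper 14 is an upright band, 3 thick, outer faces 62 apart; below it the walls taper in to a 126 x 38 base. A black line marks its lower edge. It stands flush on the next tray's band: gripping deeper than 14 takes both.
- blue_next: Open tapered plastic tray, blue, the second of the blue pile; 150 (its x) x 62 (y) x 40 high. Origin: centre of its underside; rim top at z = 40. The top tray's origin is 14 above its origin.
- blue_bottom: Open tapered plastic tray, blue, the lowest of the blue pile; 150 (its x) x 62 (y) x 40 high. Origin: centre of its underside; rim top at z = 40. Stands on the bench.
- red_top: Open tapered plastic tray, red, upper of a pile of two red ones; 150 (its x) x 62 (y) x 40 high. Origin: centre of its underside; rim top at z = 40. Leave alone.
- red_bottom: Open tapered plastic tray, red, lower of the red pile; 150 (its x) x 62 (y) x 40 high. Origin: centre of its underside; rim top at z = 40. Leave alone.
- scale: Fixed bench scale, grey housing 170 (its x) x 230 (its y) with its top at z = 60. Origin: centre of its underside. Steel pan over its +y half, centred at y = +60; round dial with a turning bezel on its -y half, centred at y = -65.
- pan_top (a point): Centre of the pan's flat top, 160 (x) x 90 (y), 90 above the bench when empty. Its axes are the scale's: x along the pan's length, z up.
- pan (a joint): Downward travel of the sprung pan, m: 0 empty, about 400 N per m (a tray sinks it 4 to 7 mm); more than 0.011 is overload.
- needle (a joint): Angle of the black needle, rad, counter-clockwise from above, 0 along the scale's x. A load turns it clockwise (negative), 250 rad per m of pan travel.
- bezel (a joint): Angle of the bezel's orange zero mark, rad, counter-clockwise from above, 0 along the scale's x. Turns either way by more than a full turn with light friction and stays where left. Zero is read when it equals the needle's angle, or differs by a full turn.
- bezel_top (a point): Centre of the bezel's top, on its axis, 84 above the bench. The bezel is a black ring 66 in diameter and 24 high standing on the housing's top, with a clear window; grip it across its diameter from above, at any yaw.
- zero_mark (a point): Inner end of the bezel's orange zero mark, 25 from the axis; it turns with the bezel.
- needle_tip (a point): Tip of the black needle, 25 from the bezel's axis.
- screwdriver: Screwdriver with an orange handle lying behind the trays. Leave alone.
- bottle: Small red bottle, 44 in diameter, 110 high, standing. Leave alone.
- cover: Black moulded cover 70 x 150 x 28 lying on the bench. Leave alone.
Mind the look-alikes: they are no part of the job. Leave any turquoise look-alike of the blue_top alone.

How it is judged:
By the outcome, as a careful person would: the job done as asked, in the order asked, and still so for the second after the job is handed in, with the robot touching nothing.
It also fails if it takes over 67 s, if anything falls off the work surface, if the arm or the gripper's body presses on something with over 40 N, if the wrist force passes 120 N, or if a joint passes its speed limit or range.

## Working session

There is one attempt and no reset: what is moved stays moved. The work goes in short steps, Python scripts to look and compute and a tool call to move; the robot and the scene stay as the last step left them, time stands still between calls to the robot, and variables do not carry over. Pictures are saved under pics/ and viewed, at most 10 in all, crops included, and the job is handed in when it is done.

Besides the shell and the picture viewer there is one more tool, called after "Request:" in YAML: its name, and indented under it one key for each argument. play_rows: Moves the arm, as the interface text tells. Its arguments: {"type":"object","properties":{"deltas":{"type":"array"},"force":{"type":"number"}},"required":["deltas"]}

```bash
mkdir -p pics; ls; cat > h.py <<'E'
from plant import env
import numpy as np, cv2
from scipy.spatial.transform import Rotation as R
def snap(n,f):
    s=env.get_state(); im=env.get_image(n); cv2.imwrite(f'pics/{f}.png',im); return s,im
E
python3 - <<'E'
from h import *
s,a=snap('scene','s0'); _,b=snap('top','t0'); s,c=snap('wrist','w0')
print(s)
for n in('scene','top','wrist'): print(n,env.camera_info(n))
E
```

```text
pics
{'t': 0.1, 'joint_positions': array([-1.35210141,  0.47772351,  0.02234527,  1.55633209, -0.0114929 ,
        1.1093259 , -0.08310421]), 'qd': array([ 8.34275997e-04, -6.72858593e-04,  3.38369277e-04, -1.68131476e-03,
       -2.22945368e-03, -8.56952386e-04,  7.58497879e-06]), 'joint_torque': array([ 4.71087362e-03, -5.84094715e+01,  1.54053893e+00, -2.73316008e+01,
       -5.41548128e-02,  1.31644547e-02,  8.03020293e-05]), 'ee_pos': array([0.21652047, 0.63875316, 0.2217836 ]), 'ee_rot': array([-3.13993704e+00,  1.28461243e-04,  2.81481471e+00]), 'contact_force': array([ 0.00222627, -0.45251365,  0.16051784]), 'moment': array([-0.01701236,  0.01237314, -0.02296979]), 'finger_force': 0.0, 'opening': 0.08793669255922472}
scene {'fx': 384.9111247168805, 'fy': 384.9111247168805, 'cx': 255.40498456829494, 'cy': 187.68047185781725, 'origin': array([0.95244129, 0.5339823 , 1.00052441]), 'attitude': array([-2.45576591,  0.0039673 ,  2.50433784])}
top {'fx': 420.4842122410008, 'fy': 420.4842122410008, 'cx': 256.39124263758544, 'cy': 194.8086024241378, 'origin': array([ 0.2853598 , -0.07110244,  1.52946826]), 'attitude': array([-2.97135418, -0.00823501, -1.59490105])}
wrist {'fx': 290.6574981263848, 'fy': 290.6574981263848, 'cx': 254.7434901477539, 'cy': 197.11014352965807, 'tool_from_camera': array([[-2.99570511e-04, -9.62987907e-01, -2.69544433e-01,
         7.30309713e-02],
       [ 9.99999609e-01, -5.12787698e-04,  7.20615730e-04,
        -2.49295871e-04],
       [-8.32163303e-04, -2.69544111e-01,  9.62987684e-01,
        -1.62507732e-01],
       [ 0.00000000e+00,  0.00000000e+00,  0.00000000e+00,
         1.00000000e+00]])}
```

```bash
python3 - <<'E'
import cv2,numpy as np
a=[cv2.imread(f'pics/{f}.png') for f in('s0','t0')]
cv2.imwrite('pics/m0.png',cv2.resize(np.hstack(a),(800,300),interpolation=cv2.INTER_AREA))
E
```

```text
(no output)
```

View pics/m0.png

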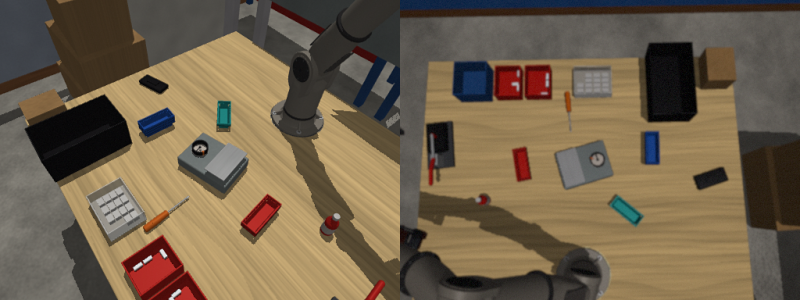

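The montage (s0 left, t0 right; scale 1.28) shows these candidates:
- Blue pile: top px ~(321,189), scene px ~(200,157).
- Turquoise look-alike: top px ~(289,268), scene px ~(287,145).
- Red pile: top px ~(155,209).
- Dark blue bin: top px ~(93,104).

I choose the blue pile and check it in a close crop.

```bash
python3 - <<'E'
import cv2,numpy as np
s=cv2.imread('pics/s0.png')[125:253,165:325]; t=cv2.imread('pics/t0.png')[150:246,190:350]
f=lambda i:cv2.resize(i,None,fx=5,fy=5,interpolation=cv2.INTER_CUBIC)
cv2.imwrite('pics/cs.png',f(s)[:600]); cv2.imwrite('pics/ct.png',f(t))
E
```

```text
(no output)
```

View pics/cs.png

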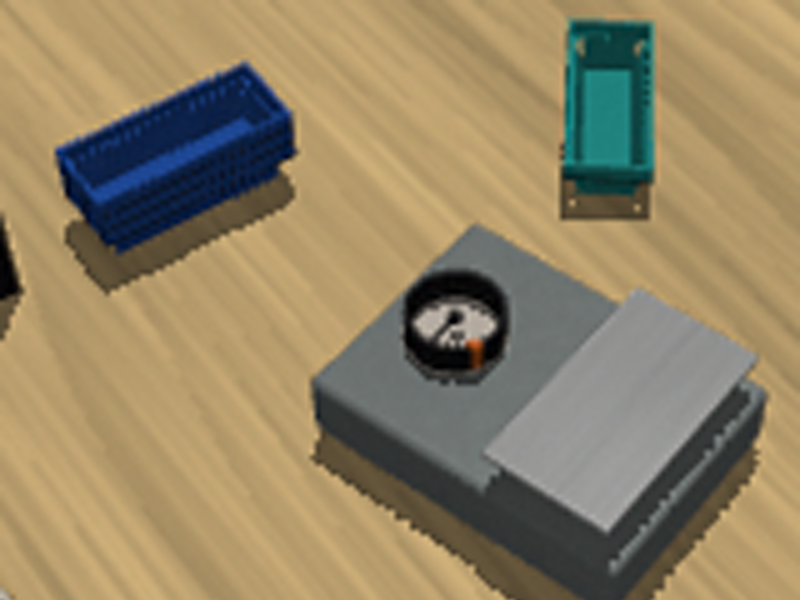

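View pics/ct.png

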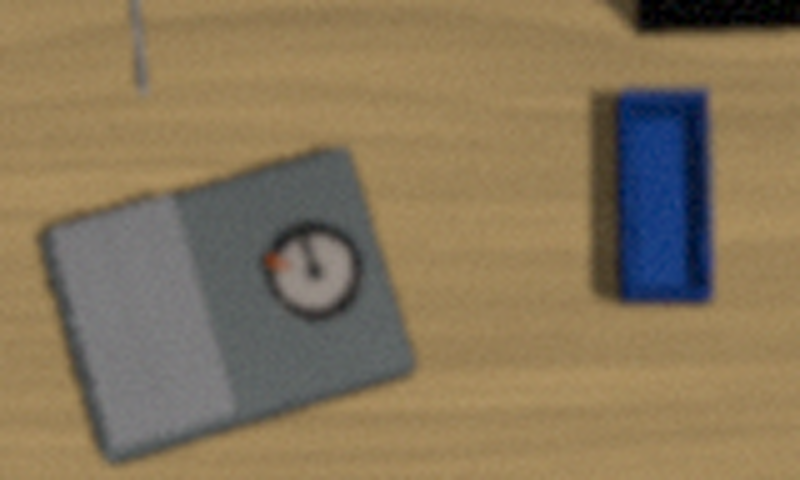

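Scene crop: three blue bands make a pile, and its rim corners are crop px (57,152), (247,64), (294,115), (100,200). The turquoise tray at (610,100) is a single look-alike, and the dial is at (456,312). Top crop: blue rim x 618–712, y 92–300; pan corners (50,232), (178,195), (235,408), (110,460); dial (313,270).

```bash
cat >> h.py <<'E'
def ray(n,px,s=None):
    c=env.camera_info(n); d=np.array([(px[0]-c['cx'])/c['fx'],(px[1]-c['cy'])/c['fy'],1])
    if n=='wrist':
        T=c['tool_from_camera']; Rt=R.from_euler('xyz',s['ee_rot']).as_matrix()
        return Rt@T[:3,3]+s['ee_pos'], Rt@T[:3,:3]@d
    return np.array(c['origin']), R.from_euler('xyz',c['attitude']).as_matrix()@d
def plane(r,z): o,d=r; return o+d*(z-o[2])/d[2]
def tri(rs):
    A=0;b=0
    for o,d in rs:
        d=d/np.linalg.norm(d);P=np.eye(3)-np.outer(d,d);A=A+P;b=b+P@o
    p=np.linalg.solve(A,b)
    return p,max(np.linalg.norm(np.cross(p-o,d/np.linalg.norm(d))) for o,d in rs)
E
python3 - <<'E'
from h import *
np.set_printoptions(precision=4,suppress=True)
S=lambda p:ray('scene',(p[0]/5+165-.4,p[1]/5+125-.4)); T=lambda p:ray('top',(p[0]/5+190-.4,p[1]/5+150-.4))
for nm,z,a,b in(('blue',.068,[(57,152),(247,64),(294,115),(100,200)],[(618,92),(708,92),(712,300),(622,300)]),
 ('pan',.09,[(637,288),(757,357),(609,530),(485,456)],[(178,195),(235,408),(110,460),(50,232)]),
 ('dial',.084,[(456,312)],[(313,270)])):
    print(nm);pa=[plane(S(p),z) for p in a];pb=[plane(T(p),z) for p in b]
    print(np.array(pa)[:,:2],np.array(pb)[:,:2],sep='\n')
    for i,p in enumerate(a):
        q=min(range(len(b)),key=lambda j:np.linalg.norm(pa[i]-pb[j])); print(i,q,tri([S(p),T(b[q])]))
E
```

```text
blue
[[ 0.6312 -0.3557]
 [ 0.4822 -0.3515]
 [ 0.4837 -0.2896]
 [ 0.63   -0.3   ]]
[[ 0.6287 -0.2943]
 [ 0.6273 -0.3586]
 [ 0.4775 -0.3533]
 [ 0.479  -0.2901]]
0 1 (array([ 0.629 , -0.36  ,  0.0629]), np.float64(0.0006292942437681644))
1 2 (array([ 0.4791, -0.355 ,  0.0633]), np.float64(0.0011832358410822997))
2 3 (array([ 0.4807, -0.2917,  0.0641]), np.float64(0.0015960484995927275))
3 0 (array([ 0.6297, -0.2951,  0.0714]), np.float64(0.002170885498815974))
pan
[[ 0.4083 -0.017 ]
 [ 0.3854  0.0676]
 [ 0.5348  0.1096]
 [ 0.56    0.0279]]
[[ 0.5568  0.0191]
 [ 0.4077 -0.0182]
 [ 0.3743  0.0675]
 [ 0.5327  0.1081]]
0 1 (array([ 0.4077, -0.018 ,  0.0887]), np.float64(0.0002137950773214029))
1 2 (array([0.3773, 0.0656, 0.081 ]), np.float64(0.0036575146033373425))
2 3 (array([0.5333, 0.1084, 0.087 ]), np.float64(0.00015095363382224052))
3 0 (array([0.5572, 0.0211, 0.0805]), np.float64(0.001968761830330577))
dial
[[ 0.5065 -0.0725]]
[[ 0.5028 -0.0737]]
0 0 (array([ 0.5041, -0.0743,  0.0802]), np.float64(0.0008958602236951033))
```

Request:
play_rows:
  deltas:
    - [[0.075,-0.155,0.02,0,0,0.0026,1],[0.075,-0.155,0.02,0,0,0.0026,1],[0.075,-0.155,0.02,0,0,0.0026,1],[0.075,-0.155,0.02,0,0,0.0026,1],[0.075,-0.155,0.02,0,0,0.0026,1],[0.075,-0.155,0.02,0,0,0.0026,1],[0.075,-0.155,0.02,0,0,0.0026,1],[0.075,-0.155,0.02,0,0,0.0026,1],[0.075,-0.155,0.02,0,0,0.0026,1],[0.075,-0.155,0.02,0,0,0.0026,1]]

```text
t: 1.15
ee_pos: [0.367, 0.3278, 0.2627]
ee_rot: [-3.141, -0.0, 2.979]
contact_force: [0.8, -0.1, 0.1]
opening: 0.088
finger_force: 0.0
```

Request:
play_rows:
  deltas:
    - [[0.075,-0.155,0.02,0,0,0.0026,1],[0.075,-0.155,0.02,0,0,0.0026,1],[0.075,-0.155,0.02,0,0,0.0026,1],[0.075,-0.155,0.02,0,0,0.0026,1],[0.075,-0.155,0.02,0,0,0.0026,1],[0.075,-0.155,0.02,0,0,0.0026,1],[0.075,-0.155,0.02,0,0,0.0026,1],[0.075,-0.155,0.02,0,0,0.0026,1],[0.075,-0.155,0.02,0,0,0.0026,1],[0.075,-0.155,0.02,0,0,0.0026,1]]

```text
t: 2.15
ee_pos: [0.5169, 0.018, 0.3028]
ee_rot: [3.141, -0.0, -3.141]
contact_force: [0.6, 0.0, 0.6]
opening: 0.0877
finger_force: 0.0
```

```bash
python3 - <<'E'
from h import *
import pickle
s,_=snap('wrist','w1'); pickle.dump(s,open('w1.p','wb')); print(s['joint_positions'])
E
```

```text
[-0.52106826  0.14070861  0.41266414  1.84904039 -0.06141335  1.16434514
  1.48383039]
```

Request:
play_rows:
  deltas:
    - [[0.02,-0.17,-0.02,0,0,0,1],[0.02,-0.17,-0.02,0,0,0,1],[0.02,-0.17,-0.02,0,0,0,1],[0.02,-0.17,-0.02,0,0,0,1],[0.02,-0.17,-0.02,0,0,0,1],[0.02,-0.17,-0.02,0,0,0,1],[0.02,-0.17,-0.02,0,0,0,1],[0.02,-0.17,-0.02,0,0,0,1],[0.02,-0.17,-0.02,0,0,0,1],[0,0,0,0,0,-0.005,1]]

```text
t: 3.2
ee_pos: [0.551, -0.2918, 0.2659]
ee_rot: [-3.139, -0.002, 3.103]
contact_force: [-0.2, -0.5, -0.1]
opening: 0.0879
finger_force: 0.0
```

```bash
python3 - <<'E'
from h import *
import pickle
s,im=snap('wrist','w2'); pickle.dump(s,open('w2.p','wb')); print(s['ee_pos'],s['ee_rot'],s['joint_positions'])
a=cv2.imread('pics/w1.png')
cv2.imwrite('pics/m1.png',cv2.resize(np.hstack([a,im]),(800,300),interpolation=cv2.INTER_AREA))
E
```

```text
[ 0.5509772  -0.2917615   0.26592424] [-3.13884932e+00 -1.64797964e-03  3.10262558e+00] [-0.03901203  0.39316805  0.57281972  1.66490712 -0.22587095  1.15121774
  2.12349828]
```

View pics/m1.png

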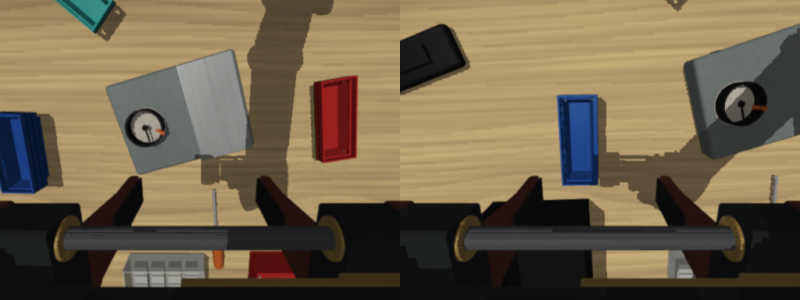

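The wrist montage (scale 1.28) shows the blue pile at w2 px ~(228,179). The scale is in w1 with its dial at px ~(186,163) and its pan at ~(268,130). I'll take an enlarged crop for accurate corners.

```bash
python3 - <<'E'
import cv2,numpy as np
f=lambda i,k:cv2.resize(i,None,fx=k,fy=k,interpolation=cv2.INTER_CUBIC)
a=f(cv2.imread('pics/w2.png')[112:247,190:270],4); b=f(cv2.imread('pics/w1.png')[50:230,130:330],2.4)
o=np.zeros((540,800,3),np.uint8); o[:540,:320]=a; o[:432,320:]=b; cv2.imwrite('pics/m2.png',o)
E
```

```text
(no output)
```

View pics/m2.png

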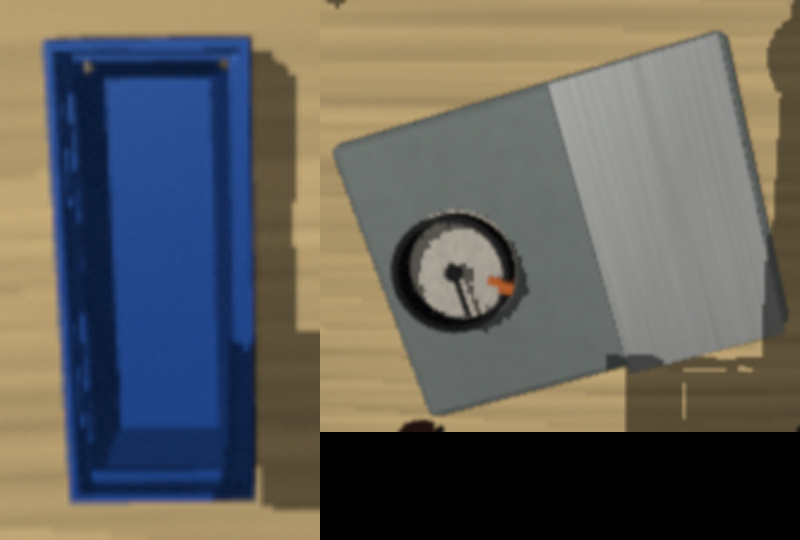

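Left crop: the blue rim corners are at (44,40), (250,38), (254,500), (72,502), with one tray floor visible. Right crop: pan corners (548,84), (722,32), (785,320), (625,362); bezel centre ~(453,272); orange mark ~(500,286); needle tip ~(467,315).

```bash
python3 - <<'E'
from h import *
import pickle
np.set_printoptions(precision=4,suppress=True)
s1,s2=[pickle.load(open(f,'rb')) for f in('w1.p','w2.p')]
W2=lambda p:ray('wrist',((p[0]+.5)/4+190-.5,(p[1]+.5)/4+112-.5),s2)
W1=lambda p:ray('wrist',((p[0]-320+.5)/2.4+130-.5,(p[1]+.5)/2.4+50-.5),s1)
S=lambda p:ray('scene',(p[0]/5+165-.4,p[1]/5+125-.4)); T=lambda p:ray('top',(p[0]/5+190-.4,p[1]/5+150-.4))
def go(nm,z,w,b,a):
    print(nm); pw=np.array([plane(r,z)[:2] for r in w]); print(pw, pw.mean(0))
    print(np.linalg.norm(pw-np.roll(pw,-1,0),axis=1), [np.degrees(np.arctan2(*(q-p)[::-1])) for p,q in zip(pw,np.roll(pw,-1,0))])
    for i in range(len(w)): print(*tri([w[i],b[i],a[i]]), tri([w[i],a[i]])[0])
go('blue',.068,[W2(p) for p in[(44,40),(250,38),(254,500),(72,502)]],[T(p) for p in[(712,300),(622,300),(618,92),(708,92)]],[S(p) for p in[(247,64),(294,115),(100,200),(57,152)]])
go('pan',.09,[W1(p) for p in[(548,84),(722,32),(785,320),(625,362)]],[T(p) for p in[(235,408),(110,460),(50,232),(178,195)]],[S(p) for p in[(637,288),(757,357),(609,530),(485,456)]])
go('dial',.084,[W1((453,272))],[T((313,270))],[S((456,312))])
E
```

```text
blue
[[ 0.4819 -0.3548]
 [ 0.4837 -0.293 ]
 [ 0.6332 -0.2979]
 [ 0.6316 -0.3588]] [ 0.5576 -0.3261]
[0.0619 0.1496 0.061  0.1498] [np.float64(88.29055453923542), np.float64(-1.875288047598931), np.float64(-91.51878620266578), np.float64(178.47699925138633)]
[ 0.4801 -0.3551  0.0635] 0.0021205235047179615 [ 0.4813 -0.3549  0.0649]
[ 0.4818 -0.2922  0.0639] 0.0026400159334898712 [ 0.483  -0.2926  0.0651]
[ 0.6303 -0.2962  0.0713] 0.00323201099222506 [ 0.6314 -0.2975  0.0713]
[ 0.6301 -0.3589  0.0656] 0.0022924425409727956 [ 0.6313 -0.3583  0.0666]
pan
[[ 0.4077 -0.0186]
 [ 0.3835  0.0682]
 [ 0.5295  0.1087]
 [ 0.5537  0.0206]] [0.4686 0.0447]
[0.0901 0.1515 0.0914 0.1511] [np.float64(105.55983937899478), np.float64(15.524152610260613), np.float64(-74.68176322147333), np.float64(-164.98541646337233)]
[ 0.4076 -0.0183  0.0886] 0.00045132016329956203 [ 0.4072 -0.0185  0.0879]
[0.3795 0.0672 0.083 ] 0.004842079284782916 [0.3842 0.0677 0.0895]
[0.5323 0.1087 0.0862] 0.002120861487771165 [0.5317 0.1087 0.0856]
[0.557  0.0208 0.0799] 0.0020714695759215473 [0.5561 0.0214 0.0797]
dial
[[ 0.5039 -0.074 ]] [ 0.5039 -0.074 ]
[0.] [np.float64(0.0)]
[ 0.5042 -0.0745  0.0804] 0.001125928284054128 [ 0.5046 -0.075   0.0801]
```

The heights agree with the text: rim 0.067, pan 0.088, dial 0.081. Blue centre is (0.557,-0.3255) with yaw -1.8°. Pan centre is (0.4715,0.046) with yaw 15.4°. Approaching the blue tray.

Request:
play_rows:
  deltas:
    - [[0.03,-0.168,0,0,0,0.001,1],[0,0,-0.16,0,0,0,1],[0,0,-0.16,0,0,0,1],[0,0,-0.16,0,0,0,1],[0,0,-0.16,0,0,0,1],[0,0,-0.11,0,0,0,1],[0,0,0,0,0,0,1]]

```text
t: 3.95
ee_pos: [0.5573, -0.3169, 0.1135]
ee_rot: [3.138, -0.006, 3.118]
contact_force: [-0.7, 0.8, -0.3]
opening: 0.0881
finger_force: 0.0
```

```bash
python3 - <<'E'
from h import *
s,im=snap('wrist','w3');print(s['ee_pos'],s['ee_rot'],s['contact_force'])
cv2.imwrite('pics/w3v.png',im)
E
```

```text
[ 0.55728292 -0.31693149  0.11345813] [ 3.13809891 -0.00550625  3.11846008] [-0.68713278  0.82557248 -0.28828783]
```

View pics/w3v.png

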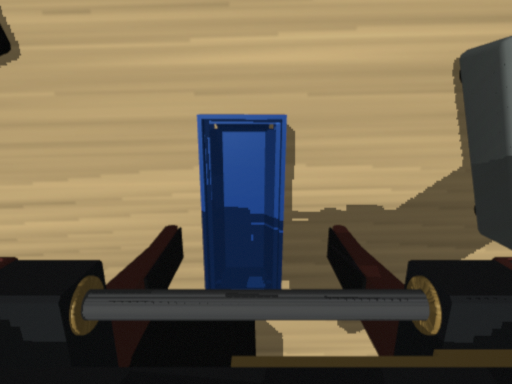

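Tray rim at cols 198–287 (row 117), gripper centred at col ~256, so it needs to go about 9 mm to -y. I'll compute this exactly.

```bash
python3 - <<'E'
from h import *
s=env.get_state()
for p in[(197.5,115.5),(286.5,115.5),(203.5,250),(283.5,250)]: print(plane(ray('wrist',p,s),.068))
E
```

```text
[ 0.48400131 -0.35638005  0.068     ]
[ 0.48548037 -0.29441945  0.068     ]
[ 0.58628745 -0.35946499  0.068     ]
[ 0.58787684 -0.2962477   0.068     ]
```

Request:
play_rows:
  deltas:
    - [[0.005,-0.05,0,0,0,-0.001,1],[0,0,-0.1,0,0,0,1],[0,0,-0.1,0,0,0,1],[0,0,-0.05,0,0,0,1],[0,0,-0.025,0,0,0,1],[0,0,0,0,0,0,0.8],[0,0,0,0,0,0,0.76]]
  force: 8

```text
t: 4.7
ee_pos: [0.5603, -0.3308, 0.0627]
ee_rot: [-3.141, 0.001, 3.11]
contact_force: [0.6, -1.2, -0.4]
opening: 0.0754
finger_force: 0.0
```

Request:
play_rows:
  deltas:
    - [[-0.01,0.02,0,0,0,0,0.8],[0,0,-0.01,0,0,0,0.8],[0,0,0,0,0,0,0.8]]

```text
t: 5.0
ee_pos: [0.5577, -0.326, 0.0598]
ee_rot: [3.141, 0.0, 3.111]
contact_force: [-0.4, 0.2, -0.3]
opening: 0.0699
finger_force: 0.0
```

Request:
play_rows:
  deltas:
    - [[0,-0.003,-0.008,0,0,0,0.76],[0,0,0,0,0,0,0.74],[0,0,0,0,0,0,0.72],[0,0,0,0,0,0,0.7],[0,0,0,0,0,0,0.68]]
  force: 8

```text
t: 5.5
ee_pos: [0.5577, -0.3265, 0.058]
ee_rot: [3.141, -0.0, 3.11]
contact_force: [-0.0, 2.3, 0.9]
opening: 0.0618
finger_force: 8.0
```

Request:
play_rows:
  deltas:
    - [[0,0,0,0,0,0,0.5],[0,0,0,0,0,0,0.5],[0,0,0.02,0,0,0,0.5],[0,0,0.05,0,0,0,0.5],[0,0,0.1,0,0,0,0.5],[0,0,0.1,0,0,0,0.5],[0,0,0.1,0,0,0,0.5],[0,0,0.1,0,0,0,0.5],[0,0,0.1,0,0,0,0.5],[0,0,0,0,0,0,0.5]]
  force: 14

```text
t: 6.5
ee_pos: [0.5591, -0.3285, 0.1756]
ee_rot: [-3.139, 0.005, 3.109]
contact_force: [1.4, -0.0, -2.3]
opening: 0.0615
finger_force: 14.0
```

```bash
python3 - <<'E'
from h import *
s,im=snap('scene','s1');print(s['ee_pos'],s['ee_rot'],s['contact_force'],s['opening'])
_,w=snap('wrist','w4')
a=cv2.resize(im[80:230,130:330],(400,300),interpolation=cv2.INTER_CUBIC)
cv2.imwrite('pics/m3.png',np.hstack([a,cv2.resize(w,(400,300),interpolation=cv2.INTER_AREA)]))
E
```

```text
[ 0.55906512 -0.32853103  0.17556449] [-3.13900722  0.00531627  3.10939284] [ 1.40887188 -0.03728174 -2.26797412] 0.061517031329949456
```

View pics/m3.png

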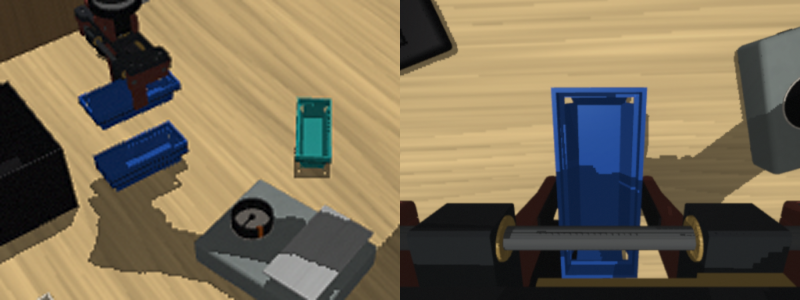

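The scene view shows one tray lifted, with the remaining pile standing below it. The 2.3 N load means a single tray of about 0.23 kg. Carrying it to the pan.

Request:
play_rows:
  deltas:
    - [[-0.02,0.08,0.02,0,0,0.004,0.5],[-0.044,0.19,0,0,0,0.006,0.5],[-0.044,0.19,0,0,0,0.006,0.5],[-0.044,0.19,0,0,0,0.006,0.5],[-0.044,0.19,0,0,0,0.006,0.5],[-0.044,0.19,0,0,0,0.006,0.5],[-0.044,0.19,0,0,0,0.006,0.5],[-0.044,0.19,0,0,0,0.004,0.5],[-0.044,0.19,0,0,0,0.004,0.5],[-0.044,0.19,0,0,0,0,0.5]]

```text
t: 7.6
ee_pos: [0.4725, 0.0332, 0.1754]
ee_rot: [3.141, -0.002, -2.869]
contact_force: [0.7, 0.3, -2.6]
opening: 0.0618
finger_force: 14.0
```

Request:
play_rows:
  deltas:
    - [[-0.02,0.08,0,0,0,0,0.5],[0,0,0,0,0,0,0.5],[0,0,0,0,0,0,0.5]]

```text
t: 7.9
ee_pos: [0.4696, 0.0471, 0.1756]
ee_rot: [-3.141, -0.001, -2.87]
contact_force: [-0.0, -0.8, -2.0]
opening: 0.0614
finger_force: 14.0
```

Request:
play_rows:
  deltas:
    - [[0.01,-0.005,-0.08,0,0,0,0.5],[0,0,-0.08,0,0,0,0.5],[0,0,-0.05,0,0,0,0.5],[0,0,-0.03,0,0,0,0.5],[0,0,-0.015,0,0,0,0.5],[0,0,0,0,0,0,0.5],[0,0,0,0,0,0,0.5]]

```text
t: 8.6
ee_pos: [0.4728, 0.046, 0.1254]
ee_rot: [-3.142, 0.001, -2.872]
contact_force: [0.4, 0.6, -2.2]
opening: 0.0618
finger_force: 14.0
```

Request:
play_rows:
  deltas:
    - [[-0.005,0,-0.01,0,0,0,0.5],[0,0,-0.01,0,0,0,0.5],[0,0,-0.01,0,0,0,0.5],[0,0,-0.005,0,0,0,0.5],[0,0,0,0,0,0,0.5],[0,0,0,0,0,0,0.5]]

```text
t: 9.2
ee_pos: [0.4715, 0.0462, 0.1181]
ee_rot: [3.142, 0.0, -2.871]
contact_force: [-0.7, -0.9, -1.1]
opening: 0.0618
finger_force: 14.0
```

Request:
play_rows:
  deltas:
    - [[0,0,-0.008,0,0,0,0.5],[0,0,-0.006,0,0,0,0.5],[0,0,0,0,0,0,0.5],[0,0,0,0,0,0,0.5]]

```text
t: 9.6
ee_pos: [0.4716, 0.0462, 0.1153]
ee_rot: [3.141, 0.0, -2.871]
contact_force: [-0.1, 1.3, -1.6]
opening: 0.0619
finger_force: 14.0
```

Request:
play_rows:
  deltas:
    - [[0,0,-0.006,0,0,0,0.5],[0,0,0,0,0,0,0.5],[0,0,0,0,0,0,0.5]]

```text
t: 9.9
ee_pos: [0.4716, 0.0462, 0.1141]
ee_rot: [3.142, 0.0, -2.871]
contact_force: [-0.2, 1.6, 0.4]
opening: 0.0618
finger_force: 14.0
```

Request:
play_rows:
  deltas:
    - [[0,0,0,0,0,0,0.5]]

```text
t: 10.0
ee_pos: [0.4715, 0.0462, 0.1141]
ee_rot: [3.142, 0.0, -2.871]
contact_force: [-0.4, 1.2, 0.3]
opening: 0.0622
finger_force: 14.0
```

Request:
play_rows:
  deltas:
    - [[0,0,0,0,0,0,0.5]]

```text
t: 10.1
ee_pos: [0.4716, 0.0462, 0.1141]
ee_rot: [3.142, 0.0, -2.871]
contact_force: [-0.2, 0.7, 0.2]
opening: 0.062
finger_force: 14.0
```

The load is balanced, so I release gently and rise.

Request:
play_rows:
  deltas:
    - [[0,0,0,0,0,0,0.72],[0,0,0,0,0,0,0.76],[0,0,0,0,0,0,0.82],[0,0,0,0,0,0,0.85],[0,0,0.03,0,0,0,0.85],[0,0,0.06,0,0,0,0.85],[0,0,0.12,0,0,0,0.85],[0,0,0.15,0,0,0,0.85],[0,0,0.15,0,0,0,1],[0,0,0.15,0,0,0,1]]

```text
t: 11.1
ee_pos: [0.4714, 0.0458, 0.2483]
ee_rot: [-3.142, 0.001, -2.872]
contact_force: [0.7, 1.2, -1.2]
opening: 0.086
finger_force: 0.0
```

Request:
play_rows:
  deltas:
    - [[0.09,-0.104,0,0,0,0,1],[0.09,-0.104,0,0,0,0,1],[0.09,-0.104,0,0,0,0,1],[0.09,-0.104,0,0,0,0,1],[0.09,-0.104,0,0,0,0,1],[0,0,0,0,0,0,1],[0,0,0,0,0,0,1]]

```text
t: 11.8
ee_pos: [0.5614, -0.0582, 0.2466]
ee_rot: [-3.142, 0.0, -2.873]
contact_force: [0.2, -0.1, -0.5]
opening: 0.0876
finger_force: 0.0
```

```bash
python3 - <<'E'
from h import *
import pickle
s,im=snap('wrist','w5');pickle.dump(s,open('w5.p','wb'));print(s['ee_pos'],s['ee_rot'])
for z in(.07,.084):
  o=env.camera_info('wrist');T=o['tool_from_camera'];Rt=R.from_euler('xyz',s['ee_rot']).as_matrix()
  c=T[:3,:3].T@(Rt.T@(np.array([.504,-.0742,z])-s['ee_pos'])-T[:3,3]); u,v=c[0]/c[2]*o['fx']+o['cx'],c[1]/c[2]*o['fy']+o['cy'];print(u,v)
x,y=int(u),int(v); x0,y0=max(0,x-50),max(0,y-50);print(x0,y0)
a=cv2.resize(im[y0:y0+100,x0:x0+100],(500,500),interpolation=cv2.INTER_CUBIC)
o=np.zeros((500,800,3),np.uint8);o[:,:500]=a;o[:225,500:]=cv2.resize(im,(300,225),interpolation=cv2.INTER_AREA)
cv2.imwrite('pics/m4.png',o)
E
```

```text
[ 0.56137603 -0.05821704  0.24664689] [-3.14154052e+00  9.48443950e-05 -2.87269646e+00]
254.93531988219894 128.1441439875312
254.94798741440817 128.67773548955532
204 78
```

View pics/m4.png

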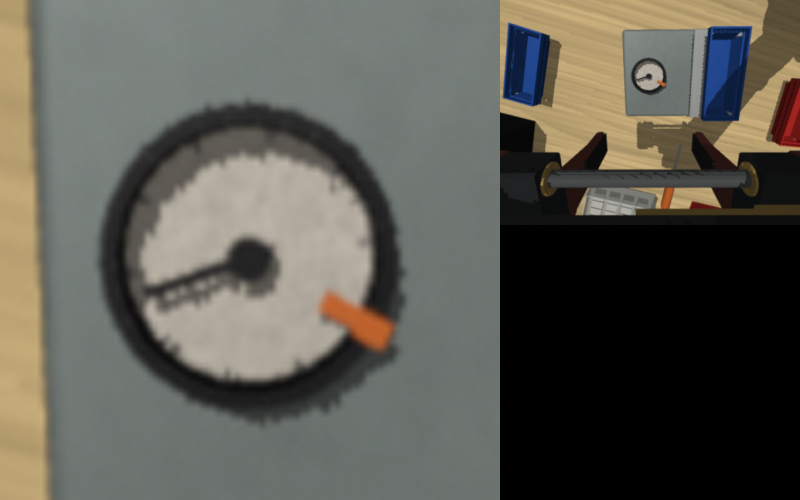

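The needle points left and slightly down, from hub (249,260) to tip (148,292). The mark runs (325,302)→(387,336) and the ring centre is ~(248,257). The tray stands on the pan lengthwise.

```bash
python3 - <<'E'
from h import *
import pickle
s=pickle.load(open('w5.p','rb'))
P=lambda p,z:plane(ray('wrist',((p[0]+.5)/5-.5+204,(p[1]+.5)/5-.5+78),s),z)[:2]
def ang(a,b,z): d=P(b,z)-P(a,z); return np.degrees(np.arctan2(d[1],d[0])),np.linalg.norm(d)
print('needle',ang((249,260),(148,292),.074), ang((248,257),(148,292),.074))
for b in((325,302),(357,319),(387,336)): print('mark',[ang(a,b,.084) for a in((248,257),(249,259))])
print('mark own line',ang((325,302),(387,336),.084))
# ring outer fit
print('ring ctr',P((248,257),.084),P((249,260),.072))
for p in((100,257),(396,257),(248,108),(248,405)):print(P(p,.084))
print(env.get_state()['joint_positions'])
E
```

```text
needle (np.float64(-57.44993833038798), np.float64(0.023916565242531995)) (np.float64(-55.785915219739685), np.float64(0.023906665546340758))
mark [(np.float64(75.70571384295053), np.float64(0.019467825444682944)), (np.float64(76.49178312237764), np.float64(0.019070131489574038))]
mark [(np.float64(76.36888108550104), np.float64(0.02746558816607078)), (np.float64(76.9323785649009), np.float64(0.027070463540290465))]
mark [(np.float64(76.38864242076137), np.float64(0.035127851196285)), (np.float64(76.82805396204778), np.float64(0.03473253064688689))]
mark own line (np.float64(77.23747072092894), np.float64(0.01566312747966624))
ring ctr [ 0.50483567 -0.0759464 ] [ 0.5059292  -0.07547182]
[ 0.51339849 -0.10705758]
[ 0.49627226 -0.04483305]
[ 0.47510099 -0.084085  ]
[ 0.53600274 -0.06741574]
[-0.40119719  0.28842665  0.48563687  1.82387169 -0.15279516  1.06628151
  1.98259364]
```

Needle at -57.4° and mark at 76.6° in the world frame, so turn -134°. Joint 7 has the range for it. Going down on the bezel, centre ~(0.5045,-0.075).

Request:
play_rows:
  deltas:
    - [[-0.14,-0.04,0,0,0,0,1],[-0.145,-0.044,0,0,0,0,1],[0,0,-0.15,0,0,0,1],[0,0,-0.15,0,0,0,1],[0,0,-0.15,0,0,0,1],[0,0,-0.15,0,0,0,1],[0,0,-0.1,0,0,0,1],[0,0,0,0,0,0,1],[0,0,0,0,0,0,1]]

```text
t: 12.75
ee_pos: [0.5044, -0.074, 0.1067]
ee_rot: [3.141, -0.0, -2.87]
contact_force: [0.1, -1.4, -0.6]
opening: 0.0881
finger_force: 0.0
```

Request:
play_rows:
  deltas:
    - [[0,-0.004,-0.07,0,0,0,1],[0,0,-0.07,0,0,0,1],[0,0,-0.05,0,0,0,1],[0,0,0,0,0,0,1],[0,0,0,0,0,0,0.85],[0,0,0,0,0,0,0.8],[0,0,0,0,0,0,0.78],[0,0,0,0,0,0,0.76],[0,0,0,0,0,0,0.74],[0,0,0,0,0,0,0.74]]
  force: 5

```text
t: 13.75
ee_pos: [0.5047, -0.0755, 0.0683]
ee_rot: [-3.141, 0.001, -2.871]
contact_force: [-0.4, -0.5, 1.5]
opening: 0.0659
finger_force: 5.0
```

Request:
play_rows:
  deltas:
    - [[0,0,0,0,0,0,0.6],[0,0,0,0,0,-0.01,0.6],[0,0,0,0,0,-0.02,0.6],[0,0,0,0,0,-0.02,0.6],[0,0,0,0,0,-0.02,0.6],[0,0,0,0,0,-0.02,0.6],[0,0,0,0,0,-0.02,0.6],[0,0,0,0,0,-0.02,0.6],[0,0,0,0,0,-0.02,0.6],[0,0,0,0,0,-0.02,0.6]]
  force: 10

```text
t: 14.75
ee_pos: [0.5048, -0.0754, 0.0683]
ee_rot: [3.141, 0.0, 2.339]
contact_force: [-0.1, 0.1, 1.8]
opening: 0.0658
finger_force: 10.0
```

Request:
play_rows:
  deltas:
    - [[0,0,0,0,0,-0.02,0.6],[0,0,0,0,0,-0.02,0.6],[0,0,0,0,0,-0.02,0.6],[0,0,0,0,0,-0.02,0.6],[0,0,0,0,0,-0.02,0.6],[0,0,0,0,0,-0.02,0.6],[0,0,0,0,0,-0.02,0.6],[0,0,0,0,0,-0.02,0.6],[0,0,0,0,0,0,0.6],[0,0,0,0,0,0,0.6]]

```text
t: 15.75
ee_pos: [0.505, -0.0753, 0.0683]
ee_rot: [3.141, -0.0, 1.339]
contact_force: [-0.8, 0.5, 4.2]
opening: 0.0656
finger_force: 10.0
```

Request:
play_rows:
  deltas:
    - [[0,0,0,0,0,-0.02,0.6],[0,0,0,0,0,-0.015,0.6],[0,0,0,0,0,-0.0073,0.6],[0,0,0,0,0,0,0.6],[0,0,0,0,0,0,0.6]]

```text
t: 16.25
ee_pos: [0.505, -0.0753, 0.0683]
ee_rot: [3.141, -0.001, 1.073]
contact_force: [1.3, 0.4, 4.9]
opening: 0.0655
finger_force: 10.0
```

Request:
play_rows:
  deltas:
    - [[0,0,0,0,0,0,0.78],[0,0,0,0,0,0,0.85],[0,0,0,0,0,0,1],[0,0,0.03,0,0,0,1],[0,0,0.08,0,0,0,1],[0,0,0.15,0,0,0,1],[0,0,0.15,0,0,0,1],[0,0,0.15,0,0,0,1],[0,0,0.15,0,0,0,1],[0,0,0.15,0,0,0,1]]

```text
t: 17.25
ee_pos: [0.5041, -0.0757, 0.2415]
ee_rot: [-3.141, -0.0, 1.072]
contact_force: [-0.3, 0.1, 0.5]
opening: 0.0876
finger_force: 0.0
```

Request:
play_rows:
  deltas:
    - [[-0.07,-0.127,0,0,0,0,1],[-0.07,-0.127,0,0,0,0,1],[0,0,0,0,0,0,1],[0,0,0,0,0,0,1],[0,0,0,0,0,0,1]]

```text
t: 17.75
ee_pos: [0.4768, -0.1255, 0.24]
ee_rot: [-3.141, -0.0, 1.073]
contact_force: [-0.3, 1.2, 0.2]
opening: 0.0879
finger_force: 0.0
```

```bash
python3 - <<'E'
from h import *
import pickle
s,im=snap('wrist','w6');pickle.dump(s,open('w6.p','wb'));print(s['ee_pos'],s['ee_rot'])
_,sc=snap('scene','s2')
a=cv2.resize(im[78:178,204:304],(500,500),interpolation=cv2.INTER_CUBIC)
o=np.zeros((500,800,3),np.uint8);o[:,:500]=a;o[:225,500:]=cv2.resize(im,(300,225),interpolation=cv2.INTER_AREA);o[240:465,500:]=cv2.resize(sc[90:270,140:380],(300,225))
cv2.imwrite('pics/m5.png',o)
E
```

```text
[ 0.47684127 -0.12551602  0.24000925] [-3.14131702e+00 -1.43131406e-04  1.07349199e+00]
```

View pics/m5.png

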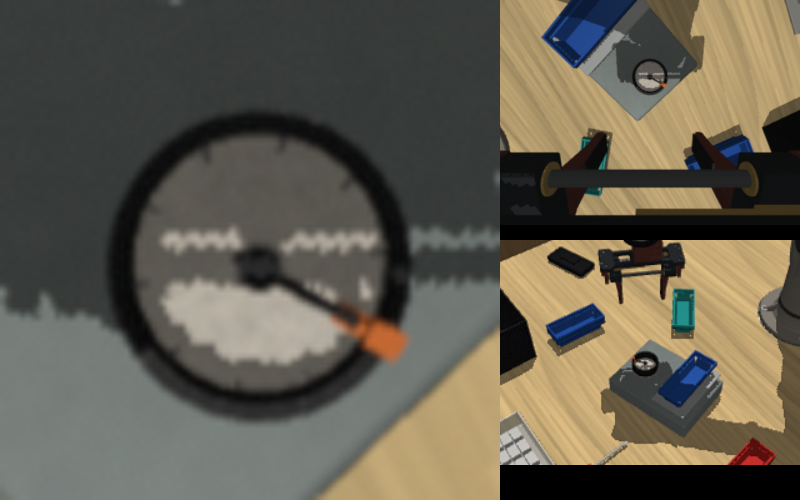

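The needle runs from hub (260,266) toward (340,310) and the orange mark lies over its tip, (335,312)→(401,348). They look within 1–2° of each other. I'll quantify this with colour masks. The scene view shows the tray on the pan and the other objects where they were.

```bash
python3 - <<'E'
from h import *
import pickle
from itertools import product
def run(f,needle_pts=None):
    s=pickle.load(open(f+'.p','rb')); im=cv2.imread(f'pics/{f}.png').astype(float)
    W=lambda u,v,z:plane(ray('wrist',(u,v),s),z)[:2]
    sub=im[78:178,204:304]; b,g,r=sub[...,0],sub[...,1],sub[...,2]
    m=(r>120)&(r-b>70); v,u=np.nonzero(m); w=(r-b)[m]
    P=np.array([W(x+204,y+78,.084) for x,y in zip(u,v)]); c=np.average(P,axis=0,weights=w)
    ev=np.linalg.svd((P-c))[2][0]
    # rim circle: outer dark ring -> use inner dial edge fit skipped; axis from estimates
    for A in((.5045,-.075),(.505,-.0755),(.504,-.0745)):
        d=c-A; print(f,'mark from axis',A,np.degrees(np.arctan2(d[1],d[0])),np.hypot(*d))
    if ev@(c-np.array([.5045,-.075]))<0: ev=-ev
    print(' centroid',c,'own line',np.degrees(np.arctan2(ev[1],ev[0])))
    H,T=needle_pts; K=lambda p:W((p[0]+.5)/5-.5+204,(p[1]+.5)/5-.5+78,.074)
    h,t=K(H),K(T); d=t-h; print(' hub',h,'needle',np.degrees(np.arctan2(d[1],d[0])))
run('w5',((249,260),(148,292)))
run('w6',((260,266),(335,308)))
E
```

```text
w5 mark from axis (0.5045, -0.075) -60.450935075854574 0.037194552983747256
w5 mark from axis (0.505, -0.0755) -60.746540081490586 0.03651348774569332
w5 mark from axis (0.504, -0.0745) -60.16596825836718 0.03787657265337854
 centroid [ 0.52284319 -0.10735679] own line -133.92177898489336
 hub [ 0.50483321 -0.07466237] needle -57.45109761182795
w6 mark from axis (0.5045, -0.075) -68.65109537733788 0.052474422719610295
w6 mark from axis (0.505, -0.0755) -68.964693791752 0.051827485434866635
w6 mark from axis (0.504, -0.0745) -68.34514417212563 0.05312289368070407
 centroid [ 0.52360312 -0.12387367] own line -115.49192074910589
 hub [ 0.50586164 -0.07537096] needle -57.16035517498341
```

```bash
python3 - <<'E'
from h import *
import pickle
for f in('w5','w6'):
    s=pickle.load(open(f+'.p','rb')); sub=cv2.imread(f'pics/{f}.png').astype(float)[78:178,204:304]
    b,g,r=np.moveaxis(sub,2,0); m=(r-g>45)&(r>90); v,u=np.nonzero(m); w=(r-g)[m]
    P=np.array([plane(ray('wrist',(x+204,y+78),s),.084)[:2] for x,y in zip(u,v)]); c=np.average(P,axis=0,weights=w)
    ev=np.linalg.svd(P-c)[2][0]; deg=lambda d:np.degrees(np.arctan2(d[1],d[0]))
    print(f,len(u),c,'own',deg(ev),[ (deg(c-A),np.hypot(*(c-A))) for A in(np.array([.5045,-.075]),np.array([.505,-.0755]))])
    # axis from the dial: dark-ring outer circle via ellipse fit of the light dial+ring not available; needle dark px between r=7..17mm
    gr=sub.mean(2); 
    for v0,u0 in [(0,0)]:
        H={'w5':(249,260),'w6':(260,266)}[f]; hx,hy=(H[0]+.5)/5-.5,(H[1]+.5)/5-.5
        a0={'w5':np.arctan2(32,-101),'w6':np.arctan2(42,75)}[f]
        pts=[]
        for rr in np.arange(5,14 if f=='w6' else 19,.5):
            t=np.arange(-3.,3.01,.2); X=(hx+rr*np.cos(a0)-t*np.sin(a0)).astype(np.float32);Y=(hy+rr*np.sin(a0)+t*np.cos(a0)).astype(np.float32)
            pr=cv2.remap(gr.astype(np.float32),X[None],Y[None],cv2.INTER_LINEAR)[0]; k=pr.argmin(); pts.append((X[k],Y[k]))
        Q=np.array([plane(ray('wrist',(x+204,y+78),s),.074)[:2] for x,y in pts]); l=cv2.fitLine(Q.astype(np.float32),cv2.DIST_HUBER,0,1e-3,1e-4).ravel()
        print(' needle',deg(l[:2]))
E
```

```text
w5 82 [ 0.51064126 -0.04805549] own 74.85692882941171 [(np.float64(77.16033677157465), np.float64(0.027635516998609614)), (np.float64(78.38455154168787), np.float64(0.028018298490375227))]
 needle -55.685
w6 60 [ 0.52155906 -0.10051662] own -53.42380537936665 [(np.float64(-56.23541042603286), np.float64(0.030693798025357058)), (np.float64(-56.498533664486494), np.float64(0.030000559351050355))]
 needle -59.22038
```

```bash
python3 -c "
from h import *
print(env.hand_in())"
```

```text
the job is handed in; nothing more can be done
None
```

The top blue tray now sits alone, lengthwise, on the middle of the scale's pan, and the bezel's zero mark matches the needle to within about 1–2° by my image measurements; the job was handed in after about 18 s of the 67 s allowed, but the hand-in gave no verdict.

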